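# Seat the keyed rotor in the tube spinner and hold it down

### The arm

A 6-joint arm with a two-finger parallel gripper is mounted at the origin on a cart in front of the work surface, level with it; the furniture and walls round the work are solid. World frame = base frame: x ahead of the robot, y to its left, z up, the work surface at z = 0. Lengths are in m, angles in rad, forces in N, time in s.
With the tool pointing down it reaches from about 0.35 to 0.975 m from the base axis. Payload 7.1 kg.
Tool frame: the origin (TCP) lies at the very end of the fingers, on their centre line; the grasp point (between the pads) lies manip.pinch_z behind it (manip.pinch_z is the distance from the TCP to the grasp point, in m); z points along the fingers, y is the direction in which the jaws open and shut (so a half turn about z gives the same grasp; the last joint's range is limited). The gripper opens to 88 mm and grips with 3 to 60 N. Pads are 20 mm wide; open, the fingers measure 115 mm over their backs; the gripper's body (75 mm by 178 mm) begins 61 mm behind the grasp point.
Start: joints at [-1.12, 0.423, 1.63, -0, 1.089, -0.019], TCP at [0.283, -0.557, 0.202] pointing down, gripper open.
Joint ranges: [-3, 3], [-0.9, 2.11], [0.09, 2.58], [-1.31, 4.45], [0.11, 2.69], [-2.54, 2.54]. Speed limits (rad/s): [2.39, 2.39, 3.01, 3.14, 3.14, 3.14].

### API

Orientations are given as a 3x3 rotation matrix whose columns are the frame's x, y, z axes.
In Python, from workcell import manip, optics gives the robot as it stands. The module is installed in compiled form; this text tells all that it offers.
- The arm moves only by the tool apply_moves, never from a script. Its argument "series" is a list of rows, each a list of 3 entries, a list of its own where there are three numbers: the turn, a rotation vector about the world's x, y, z in rad, then the shift along the world's x, y, z in m, then the closure in counts, from 0 (fully open) to 255 (shut). In form: [[[rx, ry, rz], [tx, ty, tz], fingers], ...]. A call has 1 to 10 rows; each row is the pose to reach, as a shift and turn from the pose commanded when the call began; what a row does not reach only later rows make up. A row lasts 1/8 s, in which the tool goes at most 62.5 mm and 10.7 degrees, less where a joint would pass 70% of its speed; a pose out of reach is approached as far as the arm can. A call with a gripper value outside its range is refused whole. The fingers move at their own pace and stop on an object; "force" is the grip in N (left out, the last holds). Time passes only in rows, so rows that repeat a pose let the fingers close. It gives the time, the measured TCP pose, the force and the opening at its end, in the units of the state.
- manip.state(): the state, without advancing time (a new reading comes with each control period).
- optics.grab_frame(name): name is "scene" or "side" or "wrist"; returns the picture (400x640x3 uint8, blue, green, red); there is no depth.
- optics.calibration(name): a dict with "intrinsics" (3x3 intrinsics, pixels), "world_to_cam" (4x4, takes a point from world to camera coordinates). Camera axes: x right, y down, z forward; pixel columns grow to the right and rows downward; lengths in m; the calibration is good to about 2 mm. The wrist camera is an equidistant fisheye: a pixel r from the principal point sees the ray r / f radians off the axis. A picture is of the moment at which its call begins: read the wrist's pose just before it. calibration takes no time and is no camera call; for the wrist camera it gives the pose at the moment of the call.
- manip.hand_in(): hands the job in, once; it reports no verdict.
The state is a dict: "t": time; "q": joint angles; "joint_velocities": joint speeds; "joint_efforts": joint torques, N m; "tcp_pos": TCP position; "ee_rot": TCP orientation; "force": force on the tool from outside, world axes, zero at the start; "moment": the same for the moment, N m; "opening": opening from 0.0 (shut) to 1.0 (fully open).
Only numpy, scipy, OpenCV 4.12 (cv2) and the standard library are available. Lean on these libraries where they do the work, as an engineer would, in place of code of your own. Each camera call takes 0.05 s, during which the arm holds its last target.

### The job

Lift the tube rotor out of its blue stand by its black knob, put the nose of its keyed shaft into the hub of the white tube spinner, and turn it while pressing gently until the key slips into the hub's slot; never force it (stay under about 30 N). Then keep pushing against the spring until the disc sits flush on the hub, and finish like that, still gripping the knob and holding it down. Leave the glass jar, the rubber bulb, the vial and the white tub where they are.

Things in the scene. Friction and masses are not known exactly. Their poses are not given: they have to be found in the camera images.
- spinner: white tube spinner, fixed, casing 150 x 140 x 56 mm (x, y, z), origin under its centre, control panel on its own -x side. On top is a fixed steel hub 52 mm wide in a black ring with a 21 mm bore and one open slot, 8.5 mm wide, reaching 16 mm from the axis. The slot points to the casing's -x, give or take up to 0.4 rad: see it (orange dash on the hub beyond it) or feel for it with the key.
- hub_mouth (a point): centre of the hub's bore at the level of the hub's flat face, 62 mm above the worktop; axes as the spinner's (not turned with the slot). The bore's clear depth is 36 mm with the sprung pin fully down.
- rotor_knob (a point): centre of the rotor's black knob, the place to grip: 34 mm along the rotor's x, 24 mm along its y (grip across these flats), 48 mm tall. z up. The top of the grey disc (72 mm across, 8 mm thick) is 24 mm below this point, its underside 32 mm below, the shaft's tip 66 mm below. When fully home this point is 32 mm above hub_mouth.
- rotor: the same rotor, 0.2 kg, origin at the tip of its shaft. The shaft, 17 mm in diameter, has one orange key, 5 mm wide, reaching 14 mm from the axis on the rotor's own -x side (orange dashes on knob and disc mark the side), from 12 mm above the tip up to the disc. The plain 12 mm nose enters the bore at any angle; then the key rides on the hub's face until it meets the slot.
- stand: fixed blue block 70 x 70 x 40 mm with a 33 mm hole in which the rotor's shaft hangs; the disc rests on its top; origin at the centre of its underside.
- ejector (a joint): sprung brass pin inside the hub, in m: 0 up (its top 20 mm below the hub's face), 0.014 when the rotor is fully home. It pushes up with 3 N at first and about 8.6 N when the rotor is home, so the rotor rises again if let go.
- glass_jar: clear glass jar, 60 mm wide, 82 mm tall, bystander, origin under its centre.
- bulb: orange-red rubber pipette bulb, 53 mm wide, 74 mm tall, bystander, origin under its centre.
- vial: small sample vial with black cap, 25 mm wide, 47 mm tall, bystander, origin under its centre.
- tub: small white tub, 53 mm wide, 46 mm tall, bystander, origin under its centre.
Mind the look-alikes: they are no part of the job. There is more than one size of the spinner; the one meant has the size given above.

How it is judged:
On the way, in this order (a step that is already met when the one before it is completed fails the run):
1. the rotor is lifted clear of its stand, in the fingers (z of rotor_knob in the frame of stand above 0.114 m and contact force between the fingers and rotor above 2 N), for 0.2 s.
2. the key has slipped into the hub's slot (z of rotor_knob in the frame of hub_mouth below 0.049 m and horizontal distance between rotor_knob and hub_mouth below 0.008 m and angle between rotor_knob's own z axis and vertical below 0.15 rad), for 0.1 s.
At the end, for the whole second after the job is handed in: The rotor is upright (within 0.08 rad) in the hub, its disc within 3 mm of the hub's face, the sprung pin pressed at least 11 mm, the knob within 6 mm of the hub's axis, at rest and still gripped and held down by the fingers (z of rotor_knob in the frame of hub_mouth below 0.035 m and horizontal distance between rotor_knob and hub_mouth below 0.006 m and angle between rotor_knob's own z axis and vertical below 0.08 rad and value of joint ejector above 0.011 m and contact force between the fingers and rotor above 3 N and linear speed of rotor below 0.03 m/s); the arm keeps its last pose, push and grip.
It fails at once if the rotor is forced: it presses on the spinner with more than 40 N (contact force between rotor and spinner above 40 N).
It fails at once if the rotor is tipped over (angle between rotor_knob's own z axis and vertical above 0.6 rad).
It fails at once if a bystander is disturbed (moved more than 30 mm) (distance of any of glass_jar, bulb, vial, tub from where it was at the start of the episode above 0.03 m).
It also fails if it takes over 61 s, if anything falls off the work surface, if the arm or the gripper's body presses on something with over 40 N, if the wrist force passes 120 N, or if a joint passes its speed limit or range.

## Working session

There is one attempt and no reset: what is moved stays moved. The work goes in short steps, Python scripts to look and compute and a tool call to move; the robot and the scene stay as the last step left them, time stands still between calls to the robot, and variables do not carry over. Pictures are saved under pics/ and viewed, and the job is handed in when it is done.

Besides the shell and the picture viewer there is one more tool, called after "Call:" by a JSON object that holds its "api" and its "payload". apply_moves: Moves the arm, as the interface text tells. Its arguments: {"type":"object","properties":{"series":{"type":"array"},"force":{"type":"number"}},"required":["series"]}

```bash
mkdir -p pics; cat > h.py <<'E'
import numpy as np, cv2
from workcell import manip, optics
E
python3 - <<'E'
from h import *
s=manip.state(); print(s['t'],s['tcp_pos'],s['ee_rot'],s['force'],s['opening'],manip.pinch_z)
for n in ['scene','side','wrist']:
    c=optics.calibration(n); print(n,c['intrinsics'],c['world_to_cam'])
    cv2.imwrite(f'pics/{n}0.png',optics.grab_frame(n))
E
```

```text
0.0 [ 0.28271137 -0.55676332  0.20091252] [[ 8.91645791e-01  4.52733183e-01 -6.69330142e-04]
 [ 4.52733678e-01 -8.91644769e-01  1.35037220e-03]
 [ 1.45535843e-05 -1.50708198e-03 -9.99998864e-01]] [0.69130383 1.05916665 0.2615489 ] 1.00016660344276 0.0187
scene [[445.99999341   0.         324.16958252]
 [  0.         445.99999341 202.90445616]
 [  0.           0.           1.        ]] [[-0.51171724 -0.85898867 -0.01685033  0.27603198]
 [-0.6172784   0.38122573 -0.68821096  0.42246345]
 [ 0.59758919 -0.34176807 -0.72531493  1.0053988 ]
 [ 0.          0.          0.          1.        ]]
side [[448.67495632   0.         318.71337712]
 [  0.         448.67495632 201.57538087]
 [  0.           0.           1.        ]] [[ 0.99185637 -0.12728061 -0.00453758 -0.60224227]
 [-0.08819944 -0.66073517 -0.74541927  0.08024545]
 [ 0.09187928  0.73974906 -0.66658047  1.22620951]
 [ 0.          0.          0.          1.        ]]
wrist [[309.70691629   0.         315.74738166]
 [  0.         309.70691629 200.88724185]
 [  0.           0.           1.        ]] [[ 4.52221616e-01 -8.91905414e-01 -5.85359523e-04 -6.25592379e-01]
 [-8.49833863e-01 -4.31089140e-01  3.03223611e-01 -3.61366039e-02]
 [-2.70699122e-01 -1.36626813e-01 -9.52919251e-01  3.92606185e-01]
 [ 0.00000000e+00  0.00000000e+00  0.00000000e+00  1.00000000e+00]]
```

View pics/scene0.png

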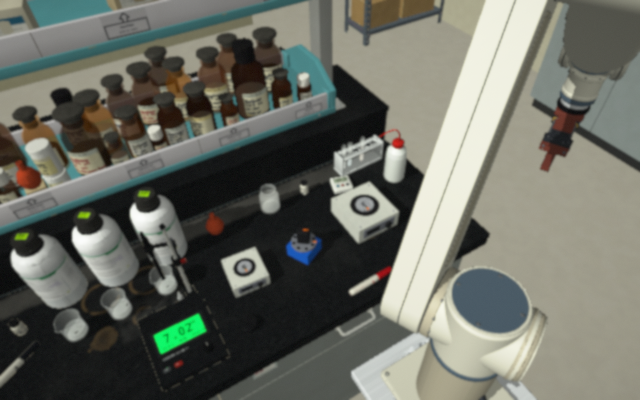

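View pics/side0.png

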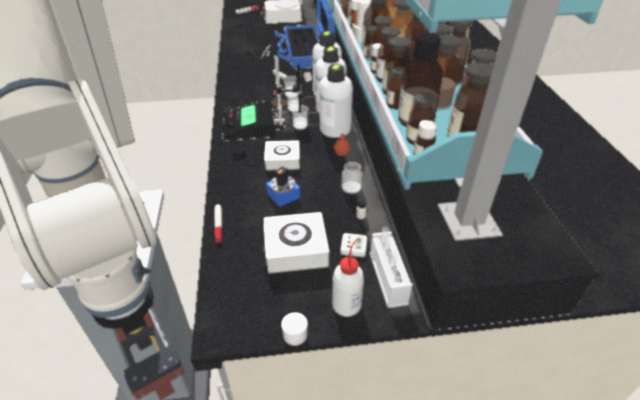

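View pics/wrist0.png

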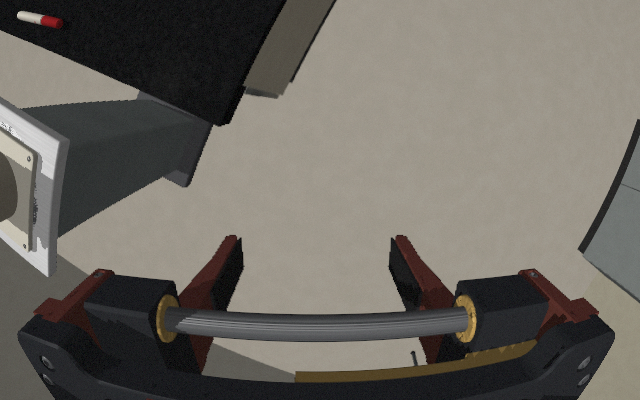

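The scene view shows two spinners: a small one at (245,270) and a large one at (365,210). The rotor is in its blue stand at (304,242). The bulb is at (214,224), the jar at (269,199), the vial at (304,187) and the tub at (82,235) or elsewhere. I'll measure the spinner sizes next.

```bash
cat >> h.py <<'E'
def ray(n,u,v,c=None):
    c=c or optics.calibration(n); K=c['intrinsics']; T=c['world_to_cam']; R=T[:3,:3]; o=-R.T@T[:3,3]
    if n=='wrist':
        a=np.array([u-K[0,2],v-K[1,2]])/K[0,0]; r=np.linalg.norm(a)+1e-12
        d=np.array([*(a/r*np.sin(r)),np.cos(r)])
    else: d=np.linalg.solve(K,[u,v,1.])
    return o,R.T@d
def onz(n,u,v,z,c=None):
    o,d=ray(n,u,v,c); return o+d*(z-o[2])/d[2]
E
python3 - <<'E'
from h import *
for nm,a,z in [('bigtop corners',[(332,211),(364,184),(398,214),(362,241)],.056),('small top',[(222,257),(255,249),(268,276),(231,288)],.056),('bighub',[(364.5,204.5)],.062),('smallhub',[(245.5,267.5)],.06),('knob',[(305,231)],.08)]:
    P=[onz('scene',*p,z) for p in a]; print(nm,np.round(P,3).tolist(),[round(np.linalg.norm(P[i]-P[i-1]),3) for i in range(len(P))])
print([np.round(onz('side',*p,z),3) for p,z in [((295,234),.062),((282,149),.06),((282,174),.1)]])
for n,(x0,y0,x1,y1) in {'scene':(200,150,420,310),'side':(200,120,380,290)}.items():
    im=cv2.imread(f'pics/{n}0.png')[y0:y1,x0:x1]
    cv2.imwrite(f'pics/{n}crop.png',cv2.resize(im,None,fx=3.5,fy=3.5,interpolation=cv2.INTER_CUBIC))
E
```

```text
bigtop corners [[0.559, -0.04, 0.056], [0.604, -0.184, 0.056], [0.448, -0.197, 0.056], [0.42, -0.051, 0.056]] [np.float64(0.14), np.float64(0.151), np.float64(0.156), np.float64(0.148)]
small top [[0.571, 0.301, 0.056], [0.549, 0.213, 0.056], [0.451, 0.221, 0.056], [0.467, 0.318, 0.056]] [np.float64(0.105), np.float64(0.09), np.float64(0.099), np.float64(0.098)]
bighub [[0.526, -0.132, 0.062]] [np.float64(0.0)]
smallhub [[0.503, 0.261, 0.06]] [np.float64(0.0)]
knob [[0.516, 0.074, 0.08]] [np.float64(0.0)]
[array([ 0.529, -0.143,  0.062]), array([0.521, 0.234, 0.06 ]), array([0.512, 0.056, 0.1  ])]
```

View pics/scenecrop.png

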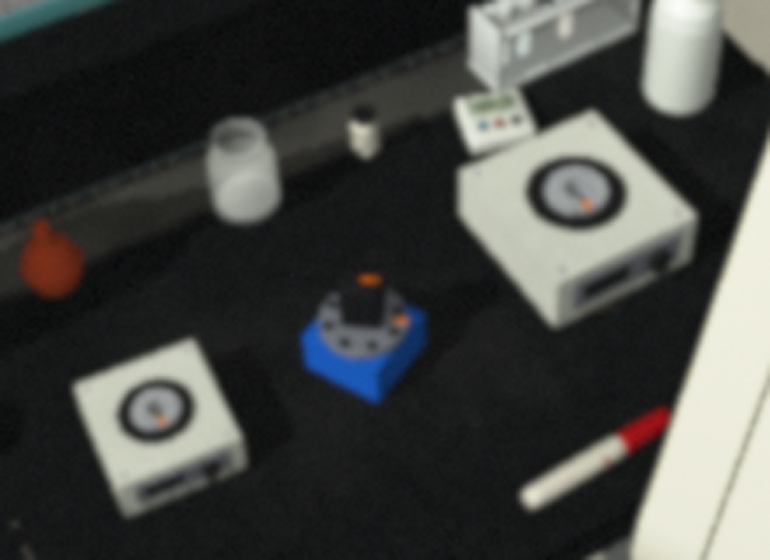

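View pics/sidecrop.png

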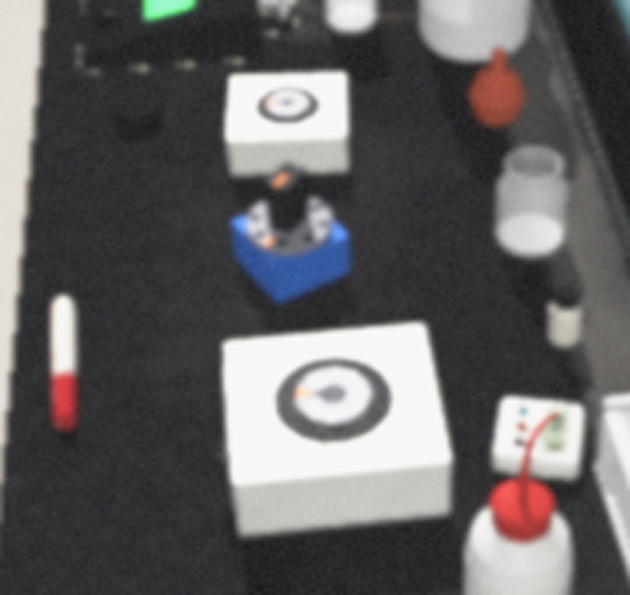

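The large spinner at about (0.527,-0.137) matches 150 x 140 mm. Next I'll measure the dash angles for the rotor key and the hub slot.

```bash
python3 - <<'E'
from h import *
def om(n,box,c):
    x0,y0,x1,y1=box; im=cv2.imread(f'pics/{n}0.png')[y0:y1,x0:x1]
    b,g,r=[im[...,i].astype(int) for i in range(3)]
    m=((r-b>45)&(r-g>20)&(r>120)).astype('uint8'); k,l,st,ce=cv2.connectedComponentsWithStats(m)
    return [(st[i,4],(ce[i]+[x0,y0]).round(1).tolist()) for i in range(1,k) if st[i,4]>2]
print(om('scene',(285,220,325,260),0),om('scene',(345,190,385,225),0))
print(om('side',(265,160,300,205),0),om('side',(270,215,320,250),0))
E
```

```text
[(np.int32(6), [305.0, 229.5]), (np.int32(6), [314.0, 241.5])] [(np.int32(8), [367.1, 207.9])]
[(np.int32(14), [279.5, 171.0]), (np.int32(5), [276.2, 188.6])] [(np.int32(4), [284.5, 231.5])]
```

```bash
python3 - <<'E'
from h import *
for n,u,v,z in [('scene',314,241.5,.048),('side',276.2,188.6,.048),('scene',305,229.5,.096),('side',279.5,171,.096),('scene',367.1,207.9,.062),('side',284.5,231.5,.062),('scene',364.3,204.6,.062),('side',295,234.3,.062),('scene',304.5,199.6/1.,.0)]:
    print(n,u,v,z,onz(n,u,v,z).round(4))
E
```

```text
scene 314 241.5 0.048 [0.4932 0.0596 0.048 ]
side 276.2 188.6 0.048 [0.4923 0.0577 0.048 ]
scene 305 229.5 0.096 [0.5081 0.0775 0.096 ]
side 279.5 171 0.096 [0.5059 0.0761 0.096 ]
scene 367.1 207.9 0.062 [ 0.5106 -0.1309  0.062 ]
side 284.5 231.5 0.062 [ 0.5035 -0.1303  0.062 ]
scene 364.3 204.6 0.062 [ 0.526  -0.1314  0.062 ]
side 295 234.3 0.062 [ 0.529  -0.1435  0.062 ]
scene 304.5 199.6 0.0 [ 0.6909 -0.0171  0.    ]
```

Call:
{"api": "apply_moves", "payload": {"series": [[[0, 0, 0], [0.01, 0.03, 0.06], 0], [[0, 0, 0.05], [0.03, 0.08, 0.09], 0], [[0, 0, 0.15], [0.05, 0.135, 0.09], 0], [[0, 0, 0.2], [0.07, 0.19, 0.09], 0], [[0, 0, 0.25], [0.09, 0.245, 0.09], 0], [[0, 0, 0.3], [0.11, 0.3, 0.09], 0], [[0, 0, 0.35], [0.13, 0.355, 0.09], 0], [[0, 0, 0.4], [0.15, 0.41, 0.09], 0], [[0, 0, 0.44], [0.165, 0.465, 0.09], 0], [[0, 0, 0.44], [0.175, 0.5, 0.09], 0]]}}

```text
t: 1.4
tcp_pos: [0.4581, -0.0549, 0.2916]
ee_rot: [[0.612, 0.791, -0.0], [0.791, -0.612, 0.0], [0.0, -0.0, -1.0]]
force: [0.7, -1.3, -0.1]
opening: 1.003
```

```bash
python3 - <<'E'
from h import *
s=manip.state(); print(s['t'],s['q'],s['tcp_pos'],s['ee_rot'],s['force'])
c=optics.calibration('wrist');np.save('c1.npy',c['world_to_cam'])
cv2.imwrite('pics/w1.png',optics.grab_frame('wrist'))
E
```

```text
1.4 [-1.45298688e-01  7.04578143e-02  1.88031475e+00  1.88051449e-04
  1.19088571e+00  5.13494688e-01] [ 0.45806106 -0.05494294  0.29163806] [[ 6.12218330e-01  7.90688759e-01 -3.96380689e-05]
 [ 7.90688751e-01 -6.12218315e-01  1.82303060e-04]
 [ 1.19877829e-04 -1.42950650e-04 -9.99999983e-01]] [ 0.73501064 -1.32454379 -0.07511408]
```

View pics/w1.png

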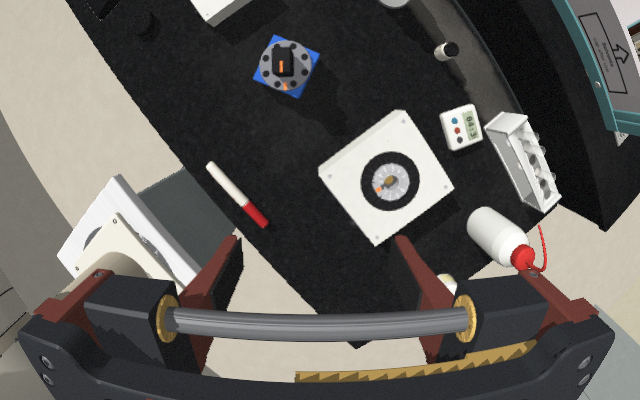

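The wrist view shows the rotor at (286,66) and the correct spinner's hub at (389,180), with its orange dash near (378,187). I'll crop both.

```bash
python3 - <<'E'
from h import *
im=cv2.imread('pics/w1.png')
a=cv2.resize(im[20:110,240:330],(400,400),interpolation=cv2.INTER_CUBIC);b=cv2.resize(im[140:220,350:430],(400,400),interpolation=cv2.INTER_CUBIC)
cv2.imwrite('pics/w1c.png',np.hstack([a,b]))
E
```

```text
(no output)
```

View pics/w1c.png

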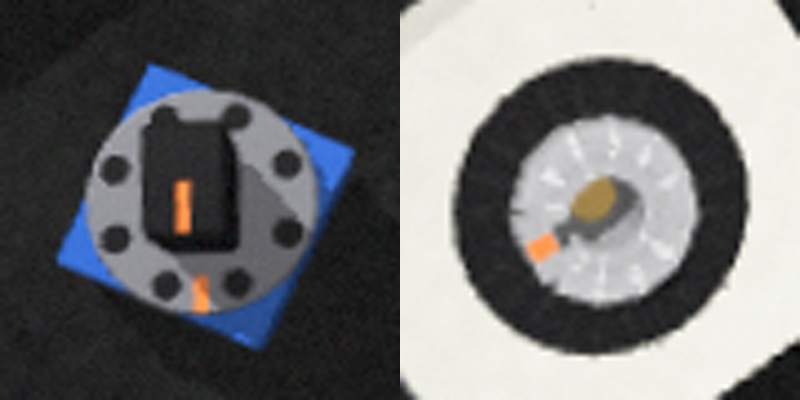

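```bash
cat >> h.py <<'E'
def circ(P):
    A=np.c_[2*P,np.ones(len(P))]; s=np.linalg.lstsq(A,(P**2).sum(1),rcond=None)[0]; return s[:2],np.sqrt(s[2]+s[0]**2+s[1]**2)
def comp(m,seed=None):
    k,l,st,ce=cv2.connectedComponentsWithStats(m.astype('uint8')); i=1+np.argmax(st[1:,4]); return l==i
def hullxy(m,n,z,c,off):
    h=cv2.convexHull(np.argwhere(m)[:,::-1].astype(np.int32))[:,0]+np.array(off); return np.array([onz(n,*p,z,c)[:2] for p in h])
E
python3 - <<'E'
from h import *
im=cv2.imread('pics/w1.png'); c=optics.calibration('wrist'); c['world_to_cam']=np.load('c1.npy')
hsv=cv2.cvtColor(im,cv2.COLOR_BGR2HSV)
def sub(x0,y0,x1,y1): return hsv[y0:y1,x0:x1].astype(int)
h=sub(240,20,330,110); gray=comp((h[...,1]<60)&(h[...,2]>85)); 
dc,r=circ(hullxy(gray,'wrist',.048,c,(240,20))); print('disc',dc,r)
og=(h[...,0]<22)&(h[...,1]>110)&(h[...,2]>130)
k,l,st,ce=cv2.connectedComponentsWithStats(og.astype('uint8')); 
for i in range(1,k):
    if st[i,4]<4: continue
    u,v=ce[i]+[240,20]
    for z in (.048,.096):
        p=onz('wrist',u,v,z,c)[:2]; d=p-dc; print(st[i,4],(u,v),z,p,np.linalg.norm(d),np.degrees(np.arctan2(d[1],d[0])))
h=sub(350,140,430,220)
blk=comp(h[...,2]<75); rc,r=circ(hullxy(blk,'wrist',.058,c,(350,140))); print('ring .058',rc,r)
st_=comp((h[...,2]>110)&(cv2.circle(np.zeros((80,80),np.uint8),(40,41),21,1,-1)>0)); hc,r=circ(hullxy(st_,'wrist',.062,c,(350,140))); print('hub',hc,r)
og=comp((h[...,0]<18)&(h[...,1]>130)&(h[...,2]>200)); u,v=np.argwhere(og).mean(0)[::-1]+[350,140]; p=onz('wrist',u,v,.062,c)[:2]; d=p-hc; print('dash',p,np.linalg.norm(d),np.degrees(np.arctan2(d[1],d[0])))
# casing direction
b=hsv[100:250,310:460].astype(int); w=comp((b[...,1]<50)&(b[...,2]>150)); hh=hullxy(w,'wrist',.056,c,(310,100)).astype(np.float32); print(cv2.minAreaRect(hh))
E
```

```text
disc [0.51239363 0.0811544 ] 0.035324766144432085
40 (np.float64(280.7), np.float64(66.225)) 0.048 [0.50678381 0.08293678] 0.005886165069894488 162.37363011532128
40 (np.float64(280.7), np.float64(66.225)) 0.096 [0.50717624 0.07480038] 0.008221597587584558 -129.3899949613375
24 (np.float64(285.0), np.float64(85.5)) 0.048 [0.49471903 0.05798258] 0.029143175888242515 -127.33503350804442
24 (np.float64(285.0), np.float64(85.5)) 0.096 [0.49646656 0.052649  ] 0.032653167849733364 -119.19378545166744
ring .058 [ 0.53015651 -0.13660023] 0.04253171475720298
hub [ 0.529889   -0.13594124] 0.02718094300244526
dash [ 0.50970317 -0.13371651] 0.020308052867496217 173.71066602598825
((0.5298915505409241, -0.13258148729801178), (0.15168753266334534, 0.1500471532344818), 0.2530710697174072)
```

```bash
python3 - <<'E'
from h import *
print([ (p,z,onz('side',*p,z).round(3)) for p,z in [((347,313),0),((348,262),.1),((348,262),.15),((360,218),0),((351,190),0)]])
print([ (p,z,onz('scene',*p,z).round(3)) for p,z in [((392,180),0),((398,142),.1),((398,142),.15)]])
E
```

```text
[((347, 313), 0, array([ 0.628, -0.348,  0.   ])), ((348, 262), 0.1, array([ 0.638, -0.282,  0.1  ])), ((348, 262), 0.15, array([ 0.628, -0.324,  0.15 ])), ((360, 218), 0, array([ 0.718, -0.044, -0.   ])), ((351, 190), 0, array([0.715, 0.079, 0.   ]))]
[((392, 180), 0, array([ 0.617, -0.308,  0.   ])), ((398, 142), 0.1, array([ 0.672, -0.362,  0.1  ])), ((398, 142), 0.15, array([ 0.625, -0.32 ,  0.15 ]))]
```

Call:
{"api": "apply_moves", "payload": {"series": [[[0, 0, 0], [0.02, 0.05, -0.02], 0], [[0, 0, 0], [0.04, 0.1, -0.045], 0], [[0, 0, 0], [0.054, 0.136, -0.08], 0], [[0, 0, 0], [0.054, 0.136, -0.12], 0], [[0, 0, 0], [0.054, 0.136, -0.15], 0], [[0, 0, 0], [0.054, 0.136, -0.15], 0]], "force": 40}}

```text
t: 2.2
tcp_pos: [0.51, 0.0784, 0.1396]
ee_rot: [[0.614, 0.79, -0.005], [0.79, -0.614, -0.001], [-0.004, -0.004, -1.0]]
force: [0.1, 1.0, 1.7]
opening: 1.0
```

```bash
python3 - <<'E'
from h import *
c=optics.calibration('wrist');np.save('c2.npy',c['world_to_cam'])
s=manip.state(); print(s['tcp_pos'])
im=optics.grab_frame('wrist');cv2.imwrite('pics/w2.png',im)
E
```

```text
[0.51001098 0.0784343  0.13961041]
```

View pics/w2.png

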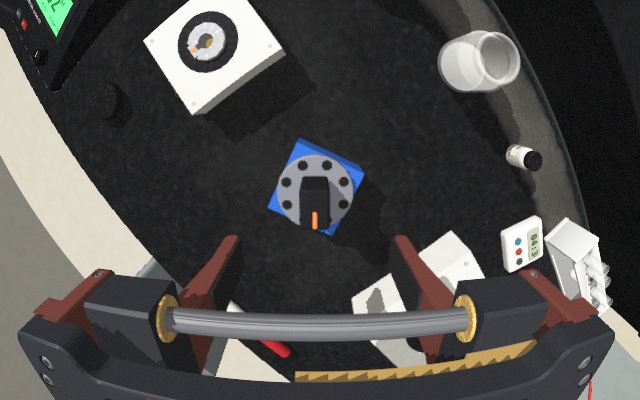

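The knob and its dash lie centred between the fingers at (315,205), and the yaw is aligned. I'll descend and grip.

Call:
{"api": "apply_moves", "payload": {"series": [[[0, 0, 0], [0, 0, -0.03], 0], [[0, 0, 0], [0, 0, -0.06], 0], [[0, 0, 0], [0, 0, -0.085], 0], [[0, 0, 0], [0, 0, -0.085], 0], [[0, 0, 0], [0, 0, -0.085], 200], [[0, 0, 0], [0, 0, -0.085], 255], [[0, 0, 0], [0, 0, -0.085], 255], [[0, 0, 0], [0, 0, -0.085], 255], [[0, 0, 0], [0, 0, -0.085], 255], [[0, 0, 0], [0, 0, -0.085], 255]], "force": 40}}

```text
t: 3.5
tcp_pos: [0.5119, 0.0787, 0.0566]
ee_rot: [[0.614, 0.789, -0.0], [0.789, -0.614, -0.0], [-0.0, -0.0, -1.0]]
force: [-0.7, -0.4, 0.9]
opening: 0.354
```

Call:
{"api": "apply_moves", "payload": {"series": [[[0, 0, 0], [0, 0, 0], 255], [[0, 0, 0], [0, 0, 0], 255], [[0, 0, 0], [0, 0, 0], 255], [[0, 0, 0], [0, 0, 0], 255]]}}

```text
t: 4.0
tcp_pos: [0.5118, 0.0787, 0.0566]
ee_rot: [[0.614, 0.789, -0.0], [0.789, -0.614, -0.0], [-0.0, -0.0, -1.0]]
force: [-0.6, 0.3, -0.6]
opening: 0.271
```

Call:
{"api": "apply_moves", "payload": {"series": [[[0, 0, 0], [0, 0, 0.02], 255], [[0, 0, 0], [0, 0, 0.05], 255], [[0, 0, 0], [0, 0, 0.09], 255], [[0, 0, 0], [0, 0, 0.12], 255], [[0, 0, 0], [0, 0, 0.12], 255], [[0, 0, 0], [0, 0, 0.12], 255], [[0, 0, 0], [0, 0, 0.12], 255]]}}

```text
t: 4.88
tcp_pos: [0.5109, 0.0786, 0.1751]
ee_rot: [[0.614, 0.789, -0.003], [0.789, -0.614, -0.0], [-0.002, -0.002, -1.0]]
force: [0.4, 0.4, -1.2]
opening: 0.27
```

```bash
python3 - <<'E'
from h import *
s=manip.state(); print(s['tcp_pos'],s['force'],s['q'],s['opening'])
im=optics.grab_frame('wrist');cv2.imwrite('pics/w3.png',im)
E
```

```text
[0.51087334 0.07857108 0.17508543] [ 0.40355631  0.4344372  -1.18844701] [ 1.29600336e-01  3.02093483e-01  1.88713901e+00 -4.44965261e-05
  9.55227847e-01  7.90612114e-01] 0.27012729951019526
```

View pics/w3.png

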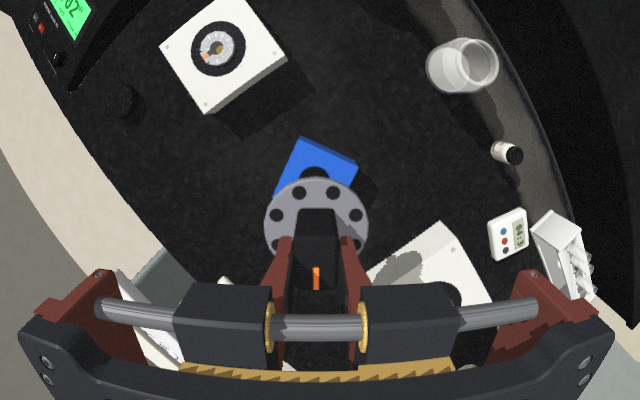

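```bash
python3 - <<'E'
from h import *
s=manip.state(); c=optics.calibration('wrist'); im=cv2.imread('pics/w3.png')
hsv=cv2.cvtColor(im,cv2.COLOR_BGR2HSV).astype(int)
x0,y0,x1,y1=255,165,380,235
h=hsv[y0:y1,x0:x1]; g=comp((h[...,1]<60)&(h[...,2]>85)&(h[...,2]<200))
P=[]
for u in range(x1-x0):
    col=np.argwhere(g[:,u])
    if len(col): P.append((u+x0,col.min()+y0))
P=np.array(P); P=P[(P[:,0]>266)&(P[:,0]<366)]; print(P[::10].tolist())
z=s['tcp_pos'][2]-.0086
W=np.array([onz('wrist',*p,z,c)[:2] for p in P])
# known-radius fit
from scipy.optimize import least_squares
f=least_squares(lambda q:np.hypot(*(W-q).T)-.036,s['tcp_pos'][:2],loss='soft_l1',f_scale=.0005); print(f.x,np.abs(f.fun).max(),circ(W))
d=np.array([*(f.x-s['tcp_pos'][:2]),0]); print('tool offset',s['ee_rot'].T@d)
E
```

```text
[[267, 207], [277, 193], [287, 185], [297, 181], [307, 178], [317, 176], [327, 178], [337, 182], [347, 187], [357, 196]]
[0.51329215 0.07970765] 0.0008395160083469258 (array([0.51427878, 0.08093019]), np.float64(0.03465621606683455))
tool offset [ 2.25918927e-03  1.08327435e-03 -6.17468643e-06]
```

Call:
{"api": "apply_moves", "payload": {"series": [[[0, 0, -0.15], [-0.01, -0.03, 0.02], 255], [[0, 0, -0.3], [-0.02, -0.065, 0.02], 255], [[0, 0, -0.45], [-0.035, -0.1, 0.02], 255], [[0, 0, -0.6], [-0.045, -0.135, 0.02], 255], [[0, 0, -0.75], [-0.06, -0.17, 0.02], 255], [[0, 0, -0.9], [-0.07, -0.2, 0.02], 255], [[0, 0, -1.01], [-0.075, -0.21, 0.02], 255], [[0, 0, -1.01], [-0.075, -0.21, 0.02], 255], [[0, 0, -1.01], [-0.075, -0.21, 0.02], 255]]}}

```text
t: 6.05
tcp_pos: [0.4369, -0.1309, 0.1962]
ee_rot: [[0.995, -0.098, -0.001], [-0.098, -0.995, 0.0], [-0.001, -0.0, -1.0]]
force: [0.5, 0.2, -0.6]
opening: 0.269
```

```bash
python3 - <<'E'
from h import *
s=manip.state(); print(s['t'],s['tcp_pos'],s['ee_rot'],s['force'],s['q'],s['opening'])
c=optics.calibration('wrist');np.save('c4.npy',c['world_to_cam'])
im=optics.grab_frame('wrist');cv2.imwrite('pics/w4.png',im)
E
```

```text
6.05 [ 0.43692167 -0.13088287  0.19624219] [[ 9.95206061e-01 -9.77977754e-02 -7.01513033e-04]
 [-9.77975297e-02 -9.95206261e-01  3.76577550e-04]
 [-7.34978609e-04 -3.06166019e-04 -9.99999683e-01]] [ 0.48931988  0.22624863 -0.63027246] [-3.17244424e-01  1.80958302e-01  1.99450767e+00  1.68804612e-04
  9.66910667e-01  1.35141023e+00] 0.26920906307550735
```

View pics/w4.png

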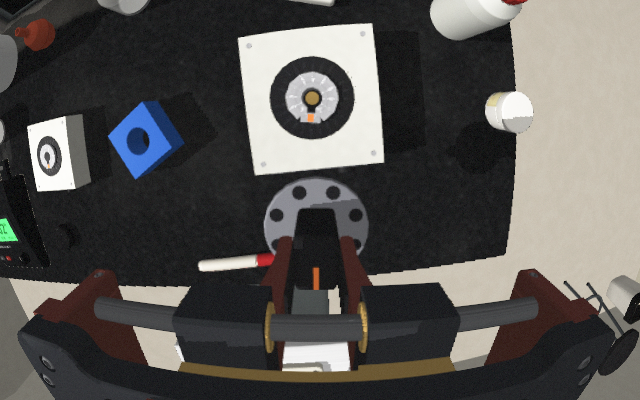

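Hub at (312,97), slot and dash at about (310,117), and the rotor disc held at (316,230).

```bash
python3 - <<'E'
from h import *
from scipy.optimize import least_squares
s=manip.state(); c=optics.calibration('wrist'); c['world_to_cam']=np.load('c4.npy'); im=cv2.imread('pics/w4.png')
cv2.imwrite('pics/w4c.png',cv2.resize(im[45:150,260:365],None,fx=5.5,fy=5.5,interpolation=cv2.INTER_CUBIC))
hsv=cv2.cvtColor(im,cv2.COLOR_BGR2HSV).astype(int)
x0,y0,x1,y1=255,165,380,235
h=hsv[y0:y1,x0:x1]; g=comp((h[...,1]<60)&(h[...,2]>85)&(h[...,2]<200))
P=[(u+x0,np.argwhere(g[:,u]).min()+y0) for u in range(12,110) if g[:,u].any()]
z=s['tcp_pos'][2]-.0086
W=np.array([onz('wrist',*p,z,c)[:2] for p in P])
f=least_squares(lambda q:np.hypot(*(W-q).T)-.036,s['tcp_pos'][:2],loss='soft_l1',f_scale=.0005); print('rotor',f.x,s['ee_rot'][:2,:2].T@(f.x-s['tcp_pos'][:2]))
x0,y0,x1,y1=262,48,362,148; h=hsv[y0:y1,x0:x1]
blk=comp((h[...,2]<70)); rc,r=circ(hullxy(blk,'wrist',.058,c,(x0,y0))); print('ring',rc,r)
circm=cv2.circle(np.zeros((100,100),np.uint8),(50,49),29,1,-1)>0
stl=comp((h[...,2]>110)&circm); hc,r=circ(hullxy(stl,'wrist',.062,c,(x0,y0))); print('hub',hc,r)
og=comp((h[...,0]<18)&(h[...,1]>130)&(h[...,2]>180)); u,v=np.argwhere(og).mean(0)[::-1]+[x0,y0]; p=onz('wrist',u,v,.062,c)[:2]; d=p-hc; print('dash',u,v,p,np.linalg.norm(d),np.degrees(np.arctan2(d[1],d[0])))
i=cv2.circle(np.zeros((100,100),np.uint8),(50,49),17,1,-1)>0
bore=i&((h[...,2]<100)|(h[...,1]>70))&~((h[...,0]<18)&(h[...,1]>130)&(h[...,2]>180))
pp=np.argwhere(bore)[:,::-1]+[x0,y0]; q=pp[(pp[:,1]<106)]; print('bore px bbox',pp.min(0),pp.max(0), 'u bbox', q.min(0),q.max(0))
E
```

```text
rotor [ 0.43980203 -0.13137666] [0.00280626 0.00035106]
ring [ 0.53018705 -0.13665216] 0.042825935097184104
hub [ 0.53017158 -0.13649623] 0.02670615678304869
dash 310.15384615384613 117.28205128205128 [ 0.50975374 -0.13320379] 0.02068159068499669 170.83973079862093
bore px bbox [302  88] [321 112] u bbox [302  88] [321 105]
```

View pics/w4c.png

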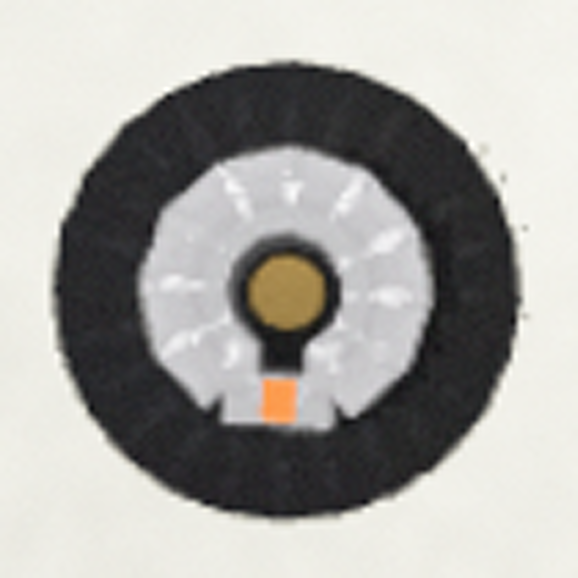

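Call:
{"api": "apply_moves", "payload": {"series": [[[0, 0, -0.02], [0.03, -0.002, 0], 255], [[0, 0, -0.04], [0.06, -0.004, -0.01], 255], [[0, 0, -0.06], [0.085, -0.005, -0.03], 255], [[0, 0, -0.06], [0.0907, -0.005, -0.055], 255], [[0, 0, -0.06], [0.0907, -0.005, -0.065], 255], [[0, 0, -0.06], [0.0907, -0.005, -0.065], 255], [[0, 0, -0.06], [0.0907, -0.005, -0.065], 255], [[0, 0, -0.06], [0.0907, -0.005, -0.065], 255]]}}

```text
t: 7.1
tcp_pos: [0.5281, -0.1364, 0.1327]
ee_rot: [[0.987, -0.159, 0.002], [-0.159, -0.987, -0.0], [0.002, 0.0, -1.0]]
force: [0.9, -0.3, -1.7]
opening: 0.273
```

```bash
python3 - <<'E'
from h import *
s=manip.state(); print(s['t'],s['tcp_pos'],s['ee_rot'],s['force'],s['q'],s['opening'])
for n,(x0,y0,x1,y1) in {'scene':(320,140,420,240),'side':(250,160,350,260)}.items():
    im=optics.grab_frame(n);cv2.imwrite(f'pics/{n}5.png',im)
a=[cv2.resize(cv2.imread(f'pics/{n}5.png')[y0:y1,x0:x1],(400,400),interpolation=cv2.INTER_CUBIC) for n,(x0,y0,x1,y1) in {'scene':(320,140,420,240),'side':(250,160,350,260)}.items()]
cv2.imwrite('pics/c5.png',np.hstack(a))
E
```

```text
7.1 [ 0.52809176 -0.13643091  0.13268324] [[ 9.87199423e-01 -1.59482211e-01  1.65017427e-03]
 [-1.59481638e-01 -9.87200781e-01 -4.73678272e-04]
 [ 1.70459659e-03  2.04442420e-04 -9.99998526e-01]] [ 0.86558958 -0.34812638 -1.74850622] [-2.74633348e-01  4.00008816e-01  1.85861034e+00 -1.08997734e-05
  8.81256708e-01  1.45633586e+00] 0.2728275439344168
```

View pics/c5.png

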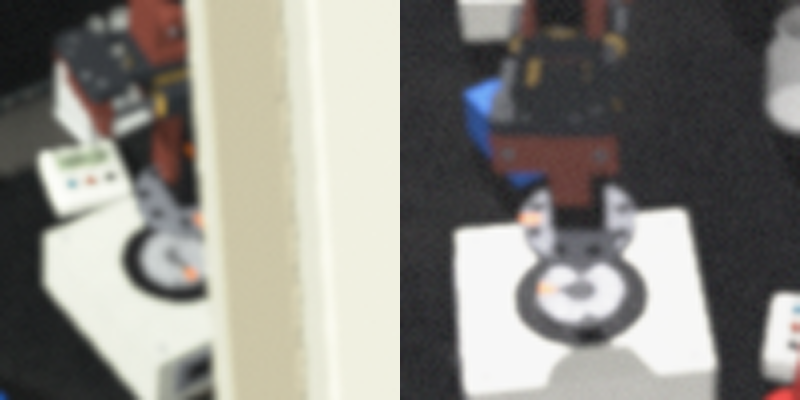

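Call:
{"api": "apply_moves", "payload": {"series": [[[0, 0, 0], [-0.0004, 0.0005, -0.01], 255], [[0, 0, 0], [-0.0004, 0.0005, -0.017], 255], [[0, 0, 0], [-0.0004, 0.0005, -0.019], 255], [[0, 0, 0], [-0.0004, 0.0005, -0.021], 255], [[0, 0, 0], [-0.0004, 0.0005, -0.0225], 255], [[0, 0, 0], [-0.0004, 0.0005, -0.024], 255], [[0, 0, 0], [-0.0004, 0.0005, -0.024], 255], [[0, 0, 0], [-0.0004, 0.0005, -0.024], 255]]}}

```text
t: 8.2
tcp_pos: [0.5273, -0.1358, 0.1078]
ee_rot: [[0.987, -0.16, 0.0], [-0.16, -0.987, -0.0], [0.0, 0.0, -1.0]]
force: [-0.5, -0.1, -1.0]
opening: 0.269
```

Call:
{"api": "apply_moves", "payload": {"series": [[[0, 0, 0], [0, 0, -0.002], 255], [[0, 0, 0], [0, 0, -0.004], 255], [[0, 0, 0], [0, 0, -0.006], 255], [[0, 0, 0], [0, 0, -0.0075], 255], [[0, 0, 0], [0, 0, -0.0085], 255], [[0, 0, 0], [0, 0, -0.0085], 255]]}}

```text
t: 8.95
tcp_pos: [0.5272, -0.1357, 0.0991]
ee_rot: [[0.987, -0.16, -0.0], [-0.16, -0.987, 0.0], [-0.0, -0.0, -1.0]]
force: [1.0, 0.1, -1.4]
opening: 0.268
```

Call:
{"api": "apply_moves", "payload": {"series": [[[0, 0, 0], [0, 0, -0.0015], 255], [[0, 0, 0], [0, 0, -0.003], 255], [[0, 0, 0], [0, 0, -0.0045], 255], [[0, 0, 0], [0, 0, -0.006], 255], [[0, 0, 0], [0, 0, -0.0065], 255], [[0, 0, 0], [0, 0, -0.0065], 255]]}}

```text
t: 9.7
tcp_pos: [0.5273, -0.1357, 0.0927]
ee_rot: [[0.987, -0.16, -0.0], [-0.16, -0.987, 0.0], [-0.0, -0.0, -1.0]]
force: [-0.4, -0.3, -1.2]
opening: 0.272
```

The key is in the slot with no resistance. Now I'll press against the spring.

Call:
{"api": "apply_moves", "payload": {"series": [[[0, 0, 0], [0, 0, -0.002], 255], [[0, 0, 0], [0, 0, -0.004], 255], [[0, 0, 0], [0, 0, -0.006], 255], [[0, 0, 0], [0, 0, -0.008], 255], [[0, 0, 0], [0, 0, -0.0095], 255], [[0, 0, 0], [0, 0, -0.0105], 255], [[0, 0, 0], [0, 0, -0.0115], 255], [[0, 0, 0], [0, 0, -0.0115], 255]]}}

```text
t: 10.7
tcp_pos: [0.5274, -0.1358, 0.0813]
ee_rot: [[0.987, -0.16, 0.0], [-0.16, -0.987, -0.0], [0.0, 0.0, -1.0]]
force: [-1.2, 0.4, 5.3]
opening: 0.273
```

Call:
{"api": "apply_moves", "payload": {"series": [[[0, 0, 0], [0, 0, -0.0007], 255], [[0, 0, 0], [0, 0, -0.0013], 255], [[0, 0, 0], [0, 0, -0.0019], 255], [[0, 0, 0], [0, 0, -0.0024], 255], [[0, 0, 0], [0, 0, -0.0024], 255]], "force": 50}}

```text
t: 11.32
tcp_pos: [0.5275, -0.1358, 0.079]
ee_rot: [[0.987, -0.16, 0.0], [-0.16, -0.987, -0.0], [0.0, 0.0, -1.0]]
force: [-0.5, 0.1, 6.0]
opening: 0.268
```

Next I go down in small steps until I feel the stop.

Call:
{"api": "apply_moves", "payload": {"series": [[[0, 0, 0], [0, 0, -0.0004], 255], [[0, 0, 0], [0, 0, -0.0007], 255], [[0, 0, 0], [0, 0, -0.0007], 255], [[0, 0, 0], [0, 0, -0.0007], 255]]}}

```text
t: 11.82
tcp_pos: [0.5275, -0.1358, 0.0786]
ee_rot: [[0.987, -0.16, 0.001], [-0.16, -0.987, -0.0], [0.001, 0.0, -1.0]]
force: [-0.7, -0.5, 8.6]
opening: 0.266
```

Call:
{"api": "apply_moves", "payload": {"series": [[[0, 0, 0], [0, 0, -0.0004], 255], [[0, 0, 0], [0, 0, -0.0004], 255], [[0, 0, 0], [0, 0, -0.0004], 255]]}}

```text
t: 12.2
tcp_pos: [0.5276, -0.1359, 0.0785]
ee_rot: [[0.987, -0.16, 0.001], [-0.16, -0.987, -0.0], [0.001, 0.0, -1.0]]
force: [-2.9, 0.5, 12.2]
opening: 0.267
```

```bash
python3 - <<'E'
from h import *
s=manip.state(); print(s['t'],s['tcp_pos'],s['force'],s['moment'],s['opening'])
a=[]
for n,(x0,y0,x1,y1) in {'side':(250,180,340,270),'wrist':(215,120,415,320)}.items():
    im=optics.grab_frame(n);cv2.imwrite(f'pics/{n}6.png',im); a.append(cv2.resize(im[y0:y1,x0:x1],(400,400),interpolation=cv2.INTER_CUBIC))
cv2.imwrite('pics/c6.png',np.hstack(a))
E
```

```text
12.2 [ 0.52755564 -0.1358511   0.07854398] [-2.89572082  0.46220026 12.1800099 ] [0.19807571 0.63094557 0.0358479 ] 0.26740617775609915
```

View pics/c6.png

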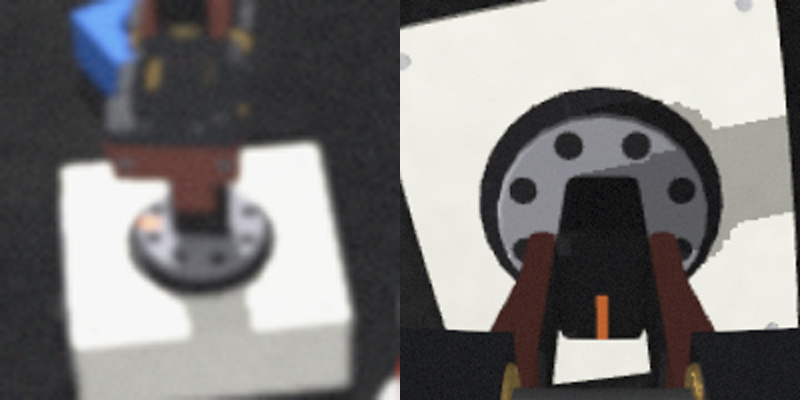

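The disc sits flush on the hub. The stop is felt at TCP z 0.0785 (0.0786 predicted) with about 12 N. I'll hand in now.

```bash
python3 -c "
from h import *
print(manip.hand_in()); s=manip.state(); print(s['t'],s['tcp_pos'],s['force'],s['opening'])"
```

```text
the job is handed in; nothing more can be done
None
the job is handed in; nothing more can be done
```

I lifted the rotor from its stand by the knob and set its key to the slot angle I saw on the hub of the 150 x 140 mm spinner, about 171°. Because it was already aligned, the key slipped in with no resistance and I didn't need to turn it while pressing. I then pressed against the spring to the stop and handed in at about 12 s, with the arm still gripping at 50 N and holding down.

**Last checks before handing in:**
- **Height:** the TCP was at z 0.0785 m, against 0.0786 m expected for fully home.
- **Force:** the push was about 12 N, including the spring, and the hard stop could be felt. No reading went above that.
- **Grip:** the opening was about 23.5 mm on the 24 mm knob, so the knob was still held.
- **Picture:** the side and wrist views showed the disc flush and centred on the hub.

No check failed. The arm did not go near the jar, bulb, vial or tub, though I did not measure them again at the end. The hand-in gave no verdict, and the state could not be read after it.

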